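Fit the dust extractor's filter and screw on its ring

ROBOT

A 7-joint arm with a two-finger parallel gripper is mounted at the origin on the work surface. World frame = base frame: x ahead of the robot, y to its left, z up, the work surface at z = 0. Lengths are in mm, angles in rad, forces in N, time in s.
With the tool pointing down it reaches from about 400 to 875 mm from the base axis. Payload 6.5 kg.
Tool frame: the origin (TCP) lies midway between the tips of the shut fingers; the grasp point (between the pads) lies 19 mm behind it; z points along the fingers, y is the line along which they close (so a half turn about z gives the same grasp; the last joint's range is limited). The gripper opens to 88 mm and grips with 3 to 60 N. Pads are 18 mm wide; open, the fingers measure 123 mm over their backs; the gripper's body (75 mm by 187 mm) begins 45 mm behind the grasp point.
Start: joints at [1.154, 0.536, -0.004, 1.538, 0.003, 1.067, -0.071], TCP at [223.368, -610.407, 238.716] pointing down, gripper open.
Joint ranges: [-2.7, 2.7], [-0.37, 2.16], [-1.27, 1.26], [0.24, 2.4], [-1.31, 4.45], [0.19, 1.91], [-2.76, 2.76]. Speed limits (rad/s): [2.39, 2.39, 3.14, 3.14, 3.14, 3.14, 3.14].

INTERFACE

Orientations are given as a unit quaternion [x, y, z, w].
In Python, from workcell import bot gives the robot as it stands. The module is installed in compiled form; this text tells all that it offers.
- The arm moves only by the tool apply_moves, never from a script. Its argument "commands" is a list of rows, each a list of 7 numbers: the turn, a rotation vector about the tool's x, y, z in units of 6 degrees (1.0 is 6 degrees), then the shift along the tool's x, y, z in units of 30 mm (1.0 is 30 mm), then the opening, from -1 (shut) to 1 (fully open). A call has 1 to 20 rows; each row shifts and turns the commanded pose from where the row before left it, along the tool's axes as they then stand; what a row does not reach is not made up. A row lasts 1/8 s, in which the tool goes at most 62.5 mm and 10.7 degrees, less where a joint would pass 70% of its speed; a pose out of reach is approached as far as the arm can. A call is refused whole if a number of a shift passes 1 or a number of a turn 1, either way. A call with a gripper value outside its range is refused whole. The fingers move at their own pace and stop on an object; "newtons" is the grip in N (left out, the last holds). Time passes only in rows, so rows that do not move let the fingers close. It gives the time, the measured TCP pose, the force, the opening and the grip force at its end, in the units of the state.
- bot.get_state(): the state, without advancing time (a new reading comes with each control period).
- bot.snapshot(name): name is "scene" or "top" or "wrist"; returns (picture, depth): 384x512x3 uint8, blue, green, red; 384x512 float32, mm along the optical axis (not along the pixel's ray), 0 where there is no reading.
- bot.camera_model(name): a dict with "mtx" (3x3 intrinsics, pixels), "rvec" (rotation vector, rad) and "tvec" (3), from world to camera coordinates, as OpenCV has them. Camera axes: x right, y down, z forward; pixel columns grow to the right and rows downward; lengths in mm; the calibration is good to about 2 mm. A picture is of the moment at which its call begins: read the wrist's pose just before it. camera_model takes no time and is no camera call; for the wrist camera it gives the pose at the moment of the call.
- bot.sign_off(): hands the job in; it is judged then, once.
Trained networks look in the newest picture that a camera, given by its name, has taken for a name from the list of things; names that differ only in an ending like _2 or _b are one class to them, and where a whole thing is asked for, a point or a joint stands for the part that bears it (a point fixed in the world has none). Each returns a list of dicts, best first, with "conf" (0 to 1); they miss things now and then, are a little off and sometimes report something else, mostly with a low value. They report only what shows in the picture. A call takes as long as a camera call. They do not tell look-alikes from the thing itself.
- bot.cut_out(camera, thing): "pixels" (384x512 bool, what is visible of it) and "pixel" ([row, column] in pixels, amid what is visible of it).
The state is a dict: "time": time; "joint_positions": joint angles; "dq": joint speeds; "effort": joint torques, N m; "position": TCP position; "eef_rot": TCP orientation; "ft_force": force on the tool from outside, world axes, zero at the start; "ft_torque": the same for the moment, N m; "opening": opening from 0.0 (shut) to 1.0 (fully open); "finger_force": force on a finger pad.
Only numpy, scipy, OpenCV 4.12 (cv2) and the standard library are available. Lean on these libraries where they do the work, as an engineer would, in place of code of your own. Each camera call takes 0.05 s, during which the arm holds its last target. There are 200 camera calls.

TASK

Lay the white filter disc, grip bar outward, in the sloping mouth of the blue dust extractor so that it is fully home in its seat, then put the orange ring over it, square on the mouth, feel for where its lugs drop into the thread, and screw it clockwise until it is tight down on the filter. Let go of both, and do not move the wood, bottle, tin or tools lying about the bench.

Things in the scene. Friction and masses are not known exactly. Their poses are not given: they have to be found in the camera images.
- extractor: blue dust extractor, 290 mm long, 170 mm wide, fixed to the bench; its grey neck stands 42 mm out of a sloping blue face at its front. Origin on the bench under the middle of the mouth; x points to its rear
- mouth (a point): centre of the mouth's rim plane, 160 mm above the bench. z points straight out of the mouth along its axis, leaning 26 degrees from vertical towards the extractor's front; x lies in the rim plane, up the slope; y is level. The neck is 80 mm across outside, its bore 72 mm
- seat (a point): centre of the flat floor of the bore, 7 mm below the rim; axes as mouth. The filter lies on it: fully home, the disc's top is 1 mm proud of the rim and filter_center is on the axis, 7 mm outward of mouth
- thread (a point): point on the mouth's axis at the yellow four-start thread outside the neck (92 mm across), 9 mm below the rim; axes as mouth, not the thread's. Four gaps, 90 degrees apart and 36 wide, with ribs between, tops 3 to 7 mm below the rim. The gaps stand at an unknown angle each time: find them by touch. A lug in a gap, turned clockwise seen from outside, runs under a rib and is drawn down to a hard stop
- filter_center (a point): centre (half-way up) of the white filter: disc 69 mm across, 8 mm thick, lower edge chamfered 3 mm; blue grip bar on top 30 mm long (x), 14 wide (y), 20 high; 28 mm in all, this point 14 mm above the underside. z points out of the bar. Starts flat on the bench, bar up. About 70 g
- ring_center (a point): centre (half-way up) of the orange ring, 44 mm high, on its axis, z out of the collar. Starts flat on the bench, collar up; about 110 g. Distance outward of mouth along the axis: 15 to 19 mm while the lugs ride on the ribs, 10.5 mm when dropped into the gaps, 7 mm when tight, 54 to 76 degrees clockwise from the drop. It drops only within 11 degrees of the gaps' middle. It stays as left
- ring_skirt (a point): centre of the ring's underside, axes as the ring's. The skirt is 104 mm across outside, 96 inside, 16 high; above it a 4 mm flange. Four inward lugs at the lower edge, at +x, +y, -x, -y: 84 mm between opposite tips, 14 degrees wide, 4 mm high. Sideways play on the neck 2 mm each way
- ring_collar (a point): centre of the ring's grip collar, 32 mm above its underside: hollow, six-sided, 58 mm across flats, 24 mm high, standing on the flange; flats face +x, -x and every 60 degrees between. The filter's bar passes through its 48 mm hole
- bowl_blank: round bowl blank of pale wood, 100 mm across, 40 mm high, lying flat between the robot and the extractor; origin at the centre of its underside
- offcut: brown wooden offcut, 75 x 50 x 30 mm; origin at the centre of its underside
- glue_bottle: yellow glue bottle with a red cap, 60 mm across, 170 mm high, standing; origin at the centre of its underside
- wax_tin: green tin with a paper label, 84 mm across, 80 mm high, standing; origin at the centre of its underside
- branch: block of dark branch wood, 110 x 50 x 45 mm, lying; origin at the centre of its underside
- dust_brush: hand brush lying on the bench; origin on its underside
- mallet: hammer-shaped mallet with a dark head, lying on the bench; origin on its underside
Not all that is in view belongs to the job. Of the things that look like the part that bears filter_center, the smallest one is meant.

How it is judged:
By the outcome, as a careful person would: the job done as asked, in the order asked, and still so for the second after the job is handed in, with the robot touching nothing.
It also fails if it takes over 72 s, if anything falls off the work surface, if the arm or the gripper's body presses on something with over 40 N, if the wrist force passes 120 N, or if a joint passes its speed limit or range.

## Working session

There is one attempt and no reset: what is moved stays moved. The work goes in short steps, Python scripts to look and compute and a tool call to move; the robot and the scene stay as the last step left them, time stands still between calls to the robot, and variables do not carry over. Pictures are saved under pics/ and viewed, at most 10 in all, crops included, and the job is handed in when it is done.

Besides the shell and the picture viewer there is one more tool, called after "Emit:" in YAML: its name, and indented under it one key for each argument. apply_moves: Moves the arm, as the interface text tells. Its arguments: {"type":"object","properties":{"commands":{"type":"array","items":{"type":"array","items":{"type":"number"}}},"newtons":{"type":"number"}},"required":["commands"]}

```bash
mkdir -p pics
cat > h.py <<'E'
import numpy as np, cv2
from scipy.spatial.transform import Rotation as R
from workcell import bot
def cam(n):
    m=bot.camera_model(n); K=np.array(m["mtx"],float); Rm=cv2.Rodrigues(np.array(m["rvec"],float))[0]; t=np.array(m["tvec"],float).ravel()
    return K,Rm,t
def cloud(n,d,mask=None,c=None):
    K,Rm,t=c or cam(n); 
    m=d>0
    if mask is not None: m&=mask
    v,u=np.nonzero(m); z=d[v,u]
    P=np.stack([(u-K[0,2])/K[0,0]*z,(v-K[1,2])/K[1,1]*z,z],1)
    return (P-t)@Rm, np.stack([v,u],1)
def proj(n,p):
    K,Rm,t=cam(n); q=K@(Rm@np.asarray(p,float)+t); return q[:2]/q[2]
E
python3 - <<'E'
from h import *
ims=[]
for n in("scene","top"):
    im,d=bot.snapshot(n); cv2.imwrite(f"pics/{n}0.png",im); np.save(n+"0.npy",d); ims.append(im)
    for th in("filter_center","ring_center","extractor","bowl_blank"):
        for r in bot.cut_out(n,th):
            P,_=cloud(n,d,r["pixels"])
            if len(P): print(n,th,round(r["conf"],2),r["pixel"],r["pixels"].sum(),np.median(P,0).round(),P.min(0).round(),P.max(0).round())
cv2.imwrite("pics/both.png",np.vstack([cv2.resize(i,(400,300)) for i in ims]))
s=bot.get_state();print(s)
E
```

```text
scene filter_center 0.97 [302.9, 350.8] 850 [403. 324.  12.] [341. 267.  -4.] [443. 367.  42.]
scene filter_center 0.71 [275.7, 291.3] 697 [500. 172.  12.] [446. 120.  -1.] [540. 213.  42.]
scene filter_center 0.55 [316.5, 310.3] 490 [523. 303.   9.] [486. 263.  -2.] [552. 334.  32.]
scene ring_center 0.77 [181.8, 228.8] 534 [ 471. -279.   21.] [ 401. -382.   -4.] [ 518. -241.   49.]
scene extractor 0.66 [260.3, 188.9] 7920 [759.  44. 145.] [ 572. -295.   -4.] [896. 127. 218.]
scene bowl_blank 0.81 [226.8, 287.4] 745 [408.  14.  39.] [353. -81.  -3.] [451.  51.  46.]
top filter_center 0.92 [204.5, 199.1] 453 [489. 161.  12.] [446. 118.   0.] [537. 208.  46.]
top filter_center 0.85 [229.7, 162.6] 429 [394. 314.  11.] [348. 271.  -0.] [434. 362.  44.]
top filter_center 0.73 [198.6, 169.7] 245 [515. 295.   8.] [484. 264.  -2.] [548. 334.  37.]
top ring_center 0.62 [214.1, 313.0] 504 [ 463. -292.   21.] [ 413. -353.   -5.] [ 516. -244.   55.]
top extractor 0.93 [134.2, 246.6] 4260 [729. -10. 157.] [ 567. -153.   -9.] [957. 136. 219.]
top extractor 0.59 [260.6, 358.3] 395 [ 299. -437.   4
[... 346 characters left out ...]
itions': array([ 1.15380018,  0.53640473, -0.00439994,  1.53794216,  0.00257409,
        1.06728132, -0.07120333]), 'dq': array([-0.00051955, -0.00105712,  0.00014185, -0.00237831,  0.00030806,
       -0.00143289, -0.00049028]), 'effort': array([-1.20087821e-03, -5.70465732e+01,  9.88556296e-01, -2.51709169e+01,
       -5.63054450e-02,  1.17893048e-02,  4.95953350e-05]), 'position': array([ 223.36717671, -610.38850578,  238.69634125]), 'eef_rot': array([ 9.84655343e-01,  1.74510330e-01, -6.56491764e-06, -1.37684563e-05]), 'ft_force': array([-0.40903218, -0.28733123,  0.65520026]), 'ft_torque': array([-0.0207041 ,  0.01219014, -0.03464866]), 'finger_force': 0.0, 'opening': 0.9998905371101229}
```

View pics/top0.png

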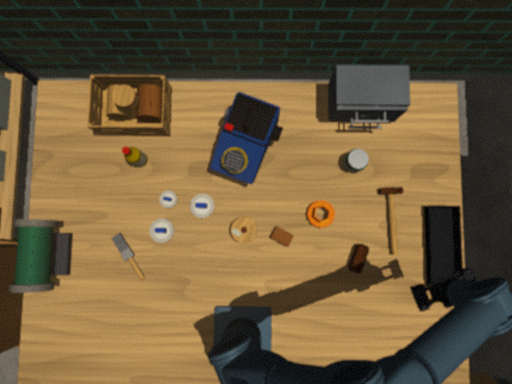

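View pics/scene0.png

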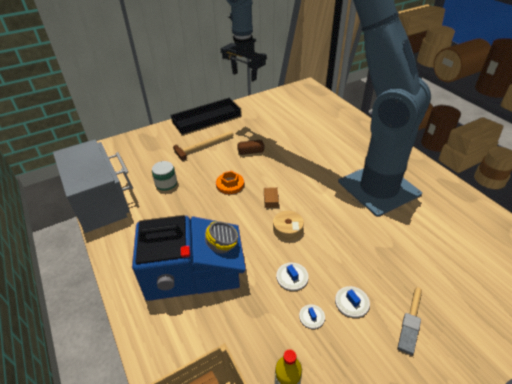

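```bash
cat >> h.py <<'E'
def state():
    s=bot.get_state(); return s,np.array(s["position"]),R.from_quat(s["eef_rot"])
def plan(p1,R1,N=None,start=None):
    """constant row (turn units, shift units) taking tool pose to p1,R1 in N rows"""
    s,p0,R0=state()
    if start: p0,R0=start
    rv=(R0.inv()*R1).as_rotvec(); N0=N or 1
    while 1:
        w=rv/N0; A=sum(R.from_rotvec(w*k).as_matrix() for k in range(N0))
        v=np.linalg.solve(A,R0.inv().apply(np.asarray(p1)-p0))
        u=np.r_[np.degrees(w)/6,v/30]
        if N or abs(u).max()<=1: break
        N0+=1
    print("N",N0,"row",u.round(3).tolist()); return u
def down(yaw): # tool pointing down, tool y at world angle yaw (deg)
    c,s_=np.cos(np.radians(yaw)),np.sin(np.radians(yaw)); y=np.array([c,s_,0]); z=np.array([0,0,-1.]); return R.from_matrix(np.stack([np.cross(y,z),y,z],1))
E
python3 - <<'E'
from h import *
# extractor plane / yaw from top depth
d=np.load("top0.npy"); im=cv2.imread("pics/top0.png")
P,uv=cloud("top",d)
sel=(P[:,2]>100)&(P[:,2]<215)&(P[:,0]>550)&(P[:,0]<960)&(P[:,1]>-170)&(P[:,1]<150)
Q=P[sel]; print(cv2.minAreaRect(Q[:,:2].astype(np.float32)))
s,p,r0=state()
print(r0.as_matrix().round(3))
plan([430,-295,300],r0)
K,Rm,t=cam("wrist"); C=-Rm.T@t
print("cam in tool",r0.inv().apply(C-p).round(1), "axes in tool", (r0.inv().as_matrix()@Rm.T).round(2), K)
E
```

```text
((732.56884765625, -11.242584228515625), (219.91917419433594, 282.6849365234375), 69.9302978515625)
[[ 0.939  0.344 -0.   ]
 [ 0.344 -0.939  0.   ]
 [-0.    -0.    -1.   ]]
N 11 row [0.0, 0.0, 0.0, 0.916, -0.682, -0.186]
cam in tool [  80.     0.4 -146.2] axes in tool [[ 0.   -0.95 -0.31]
 [ 1.    0.   -0.  ]
 [ 0.   -0.31  0.95]] [[272.95469708   0.         254.54822171]
 [  0.         272.95469708 193.31385215]
 [  0.           0.           1.        ]]
```

Emit:
apply_moves:
  commands:
    - [0,0,0,0.92,-0.68,0,1]
    - [0,0,0,0.92,-0.68,0,1]
    - [0,0,0,0.92,-0.68,0,1]
    - [0,0,0,0.92,-0.68,0,1]
    - [0,0,0,0.92,-0.68,0,1]
    - [0,0,0,0.92,-0.68,0,1]
    - [0,0,0,0.92,-0.68,0,1]
    - [0,0,0,0.92,-0.68,0,1]
    - [0,0,0,0.92,-0.68,0,1]
    - [0,0,0,0.92,-0.68,0,1]
    - [0,0,0,0.92,-0.68,0,1]
    - [0,0,0,0,0,0,1]

```text
time: 2.0
position: [433.2, -292.7, 238.9]
eef_rot: [0.984, 0.177, 0.001, -0.0]
ft_force: [-0.1, -0.1, 0.4]
opening: 1.0
finger_force: 0.0
```

```bash
cat > look.py <<'E'
from h import *
import sys
tag=sys.argv[1]
def snap():
    c=cam("wrist"); im,d=bot.snapshot("wrist"); cv2.imwrite(f"pics/{tag}.png",im); np.savez(tag+".npz",d=d,K=c[0],R=c[1],t=c[2]); return im,d,c
im,d,c=snap()
for th in sys.argv[2:]:
    for r in bot.cut_out("wrist",th):
        P,_=cloud("wrist",d,r["pixels"],c)
        if len(P): print(th,round(r["conf"],2),r["pixel"],r["pixels"].sum(),np.median(P,0).round(),np.percentile(P,1,0).round(),np.percentile(P,99,0).round())
        np.save(f"{tag}_{th}.npy",r["pixels"]) if r["conf"]>.5 else 0
s,p,r0=state(); print(s["time"],p,np.round(s["joint_positions"],2))
E
python3 look.py ring1 ring_center
python3 - <<'E'
from h import *
s,p,r0=state()
plan([585,-50,330],r0)
# yaw 0..: view mouth
E
```

```text
ring_center 0.64 [129.3, 266.6] 3716 [ 469. -294.   21.] [ 415. -345.   18.] [ 514. -248.   45.]
2.1 [ 431.16655172 -295.67001123  238.76986858] [ 0.63  0.33 -0.14  1.87  0.05  0.95 -0.75]
N 8 row [0.0, 0.0, 0.0, 0.954, -0.741, -0.381]
```

View pics/ring1.png

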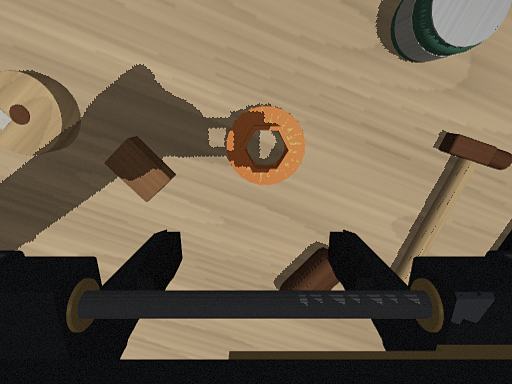

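The wrist view shows the orange ring at about pixel (265,145), with its hexagonal collar up and clear bench all around. The offcut is at (140,168) and the bowl blank at (35,115). I'll fit the hex angle and then go to look at the mouth.

```bash
cat > ringfit.py <<'E'
from h import *
import sys
def hexfit(tag,m=None):
    z=np.load(tag+".npz"); P,_=cloud("wrist",z["d"],np.load(tag+"_ring_center.npy"),(z["K"],z["R"],z["t"]))
    fl=P[(P[:,2]>12)&(P[:,2]<28)]; c0,rad=cv2.minEnclosingCircle(fl[:,:2].astype(np.float32))
    top=P[P[:,2]>38]; print("flange circle",np.round(c0,1),round(rad,1),"flange z",np.median(fl[:,2]).round(1),"top z",np.median(top[:,2]).round(1),len(top))
    h=cv2.convexHull(top[:,:2].astype(np.float32))[:,0]
    print("hull centre",cv2.minEnclosingCircle(h))
    best=[]
    for a in range(0,60):
        w=[]
        for k in range(3):
            u=np.array([np.cos(np.radians(a+60*k)),np.sin(np.radians(a+60*k))]); q=h@u; w.append(np.ptp(q))
        best.append((sum(w),a,np.round(w,1).tolist()))
    best.sort(); print(best[:3])
    # centre from the flats
    a=best[0][1]; A=[];b=[]
    for k in range(3):
        u=np.array([np.cos(np.radians(a+60*k)),np.sin(np.radians(a+60*k))]); q=h@u; A.append(u); b.append((q.max()+q.min())/2)
    print("centre",np.linalg.lstsq(np.array(A),np.array(b),rcond=None)[0].round(1))
hexfit(sys.argv[1])
E
python3 ringfit.py ring1
```

```text
flange circle [ 463.7 -297.4] 53.1 flange z 20.3 top z 44.2 644
hull centre ((464.32366943359375, -296.7748107910156), 32.99909591674805)
[(np.float64(174.09442063765658), 20, [57.7, 58.2, 58.1]), (np.float64(174.30282550399707), 19, [58.2, 58.1, 58.0]), (np.float64(175.13122146306708), 21, [58.0, 58.7, 58.5])]
centre [ 464.2 -296.6]
```

Emit:
apply_moves:
  commands:
    - [0,0,0,0.95,-0.74,-0.38,1]
    - [0,0,0,0.95,-0.74,-0.38,1]
    - [0,0,0,0.95,-0.74,-0.38,1]
    - [0,0,0,0.95,-0.74,-0.38,1]
    - [0,0,0,0.95,-0.74,-0.38,1]
    - [0,0,0,0.95,-0.74,-0.38,1]
    - [0,0,0,0.95,-0.74,-0.38,1]
    - [0,0,0,0.95,-0.74,-0.38,1]
    - [0,0,0,0,0,0,1]

```text
time: 3.22
position: [585.7, -48.5, 330.6]
eef_rot: [0.984, 0.176, 0.001, -0.0]
ft_force: [-1.0, 0.0, 1.3]
opening: 1.0
finger_force: 0.0
```

```bash
python3 look.py mouth1 extractor
python3 - <<'E'
from h import *
s,p,r0=state()
plan([480,260,280],down(-70))
E
```

```text
extractor 0.84 [62.9, 249.6] 26164 [704.  -8. 153.] [ 585. -126.   93.] [786. 110. 185.]
extractor 0.42 [102.3, 207.7] 5277 [649.  29. 157.] [604. -12. 138.] [688.  74. 177.]
3.325 [584.05724135 -51.96889252 329.54168079] [ 0.21  0.36 -0.26  1.59  0.1   1.2  -1.29]
N 11 row [0.001, 0.001, 0.0, 0.027, -0.996, 0.15]
```

View pics/mouth1.png

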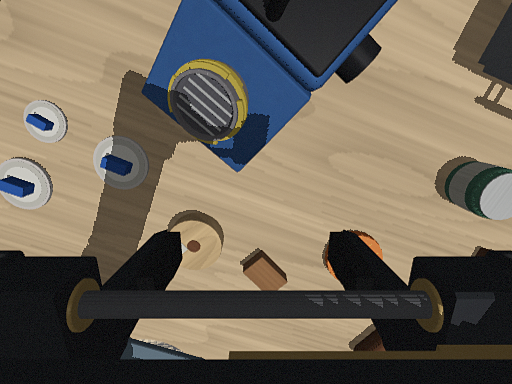

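The neck mouth with its yellow thread is at about pixel (207,100). The three white filters are at (45,120), (120,162) and (22,183), and the leftmost upper one, (45,120), looks smallest. Next is a geometric fit of the sloping face and rim.

```bash
cat > mouth.py <<'E'
from h import *
import sys
tag=sys.argv[1]
z=np.load(tag+".npz"); im=cv2.imread(f"pics/{tag}.png"); c=(z["K"],z["R"],z["t"])
P,uv=cloud("wrist",z["d"],None,c); hsv=cv2.cvtColor(im,cv2.COLOR_BGR2HSV)[uv[:,0],uv[:,1]].astype(int)
blue=(abs(hsv[:,0]-112)<12)&(hsv[:,1]>120)
near=np.hypot(P[:,0]-642,P[:,1]-28)<110
F=P[blue&near&(P[:,2]>60)]
rng=np.random.default_rng(0);best=(0,)
for _ in range(500):
    a=F[rng.choice(len(F),3,False)]; n=np.cross(a[1]-a[0],a[2]-a[0]); L=np.linalg.norm(n)
    if L<500: continue
    n/=L; n*=np.sign(n[2])
    if not .8<n[2]<.97: continue
    k=(abs((F-a[0])@n)<1.5)
    if k.sum()>best[0]: best=(k.sum(),k)
G=F[best[1]]; o=G.mean(0); n=np.linalg.svd(G-o)[2][2]; n*=np.sign(n[2])
print("face n",n.round(3),"tilt",np.degrees(np.arccos(n[2])).round(1),"yaw rear",np.degrees(np.arctan2(-n[1],-n[0])).round(1),len(G))
yaw=np.arctan2(-n[1],-n[0])
h=(P-o)@n
N_=P[near&(h>20)&(h<60)]; hh=(N_-o)@n
print("h hist",*[(int(b),int(cn)) for cn,b in zip(*np.histogram(hh,np.arange(20,60,2)))])
# axes with tilt forced 26
t=np.radians(26); zz=np.array([-np.sin(t)*np.cos(yaw),-np.sin(t)*np.sin(yaw),np.cos(t)]); yy=np.array([-np.sin(yaw),np.cos(yaw),0]); xx=np.cross(yy,zz)
rim=P[near&(h>39.5)&(h<45)]
q=np.stack([rim@xx,rim@yy],1).astype(np.float32)
best=(0,)
for _ in range(1500):   # outer rim circle r=40
    cc,rr=cv2.minEnclosingCircle(q[rng.choice(len(q),3,False)])
    if abs(rr-40)<2:
        dd=np.hypot(*(q-cc).T); k=((dd>35.5)&(dd<40.5)).sum()-3*(dd>41).sum()
        if k>best[0]: best=(k,cc,rr)
cc=best[1]; print("rim pts",len(q),"best",best)
dd=np.hypot(*(q-cc).T); A=rim[(dd>36)&(dd<40)]
ax=np.median(A@zz); M=cc[0]*xx+cc[1]*yy+ax*zz
print("mouth",M.round(1)); np.savez("m.npz",M=M,xx=xx,yy=yy,zz=zz)
m=np.linalg.svd(A-A.mean(0))[2][2]; print("rim normal",(m*np.sign(m[2])).round(3), "forced",zz.round(3))
E
python3 mouth.py mouth1
```

```text
face n [-0.412  0.155  0.898] tilt 26.1 yaw rear -20.6 10501
h hist (20, 47) (22, 61) (24, 76) (26, 111) (28, 155) (30, 218) (32, 164) (34, 2608) (36, 656) (38, 269) (40, 460) (42, 395) (44, 0) (46, 0) (48, 0) (50, 0) (52, 0) (54, 0) (56, 0)
rim pts 900 best (np.int64(834), (597.5685424804688, 255.59288024902344), 38.74787521362305)
mouth [639.1  32.6 160.3]
rim normal [-0.41   0.154  0.899] forced [-0.41   0.154  0.899]
```

Emit:
apply_moves:
  commands:
    - [0,0,0,0,-1,0.15,1]
    - [0,0,0,0,-1,0.15,1]
    - [0,0,0,0,-1,0.15,1]
    - [0,0,0,0,-1,0.15,1]
    - [0,0,0,0,-1,0.15,1]
    - [0,0,0,0,-1,0.15,1]
    - [0,0,0,0,-1,0.15,1]
    - [0,0,0,0,-1,0.15,1]
    - [0,0,0,0,-1,0.15,1]
    - [0,0,0,0,-1,0.15,1]
    - [0,0,0,0,0,0,1]

```text
time: 4.7
position: [480.5, 231.4, 284.3]
eef_rot: [0.985, 0.175, -0.001, 0.0]
ft_force: [-0.3, -0.7, 0.6]
opening: 1.003
finger_force: 0.0
```

```bash
python3 look.py filt1 filter_center
python3 - <<'E'
import cv2
im=cv2.imread("pics/filt1.png"); cv2.imwrite("pics/filt1c.png",cv2.resize(im[:260,100:450],None,fx=2,fy=2))
E
```

```text
filter_center 0.97 [192.6, 184.8] 2524 [401. 318.  12.] [351. 275.  10.] [438. 362.  39.]
filter_center 0.96 [166.8, 298.1] 2876 [496. 167.  12.] [448. 120.   0.] [536. 210.  39.]
filter_center 0.95 [118.6, 221.0] 1736 [518. 299.   9.] [484. 266.   0.] [548. 331.  29.]
filter_center 0.16 [102.9, 484.7] 4999 [635.  52. 148.] [602.   8. 119.] [676.  77. 165.]
4.8 [481.95615454 229.21981669 284.63487936] [-0.2   0.32 -0.4   1.78  0.14  1.08 -1.88]
```

View pics/filt1c.png

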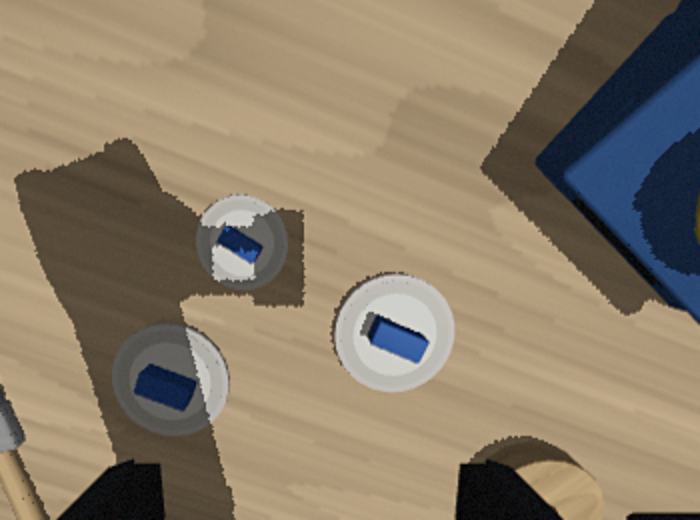

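The crop shows three white filters, in full-frame pixels (row, col): A at (193,185), about 88 mm across; B at (167,298), about 90 mm; C at (119,221), about 67 mm. C is the smallest and fits the 69 mm disc, so C is the one meant. The fit of its centre and bar angle follows.

```bash
cat > filt.py <<'E'
from h import *
import sys
tag=sys.argv[1]
im=cv2.imread(f"pics/{tag}.png"); z=np.load(tag+".npz"); c=(z["K"],z["R"],z["t"])
P,uv=cloud("wrist",z["d"],None,c)
n=np.hypot(P[:,0]-516,P[:,1]-298)<45
disc=P[n&(P[:,2]>5)&(P[:,2]<14)]; print("disc z",np.median(disc[:,2]).round(1),cv2.minEnclosingCircle(disc[:,:2].astype(np.float32)),len(disc))
k=n&(P[:,2]>22); b=P[k]
hsv=cv2.cvtColor(im,cv2.COLOR_BGR2HSV)[uv[:,0],uv[:,1]].astype(int)
print("bar top",np.median(b[:,2]).round(1),cv2.minAreaRect(b[:,:2].astype(np.float32)),len(b))
b2=b[:,:2]-b[:,:2].mean(0); u=np.linalg.svd(b2)[2][0]; print("bar long dir deg",np.degrees(np.arctan2(u[1],u[0])).round(1), b.mean(0).round(1))
E
python3 filt.py filt1
```

```text
disc z 8.7 ((516.2264404296875, 298.6424560546875), 34.54652404785156) 1486
bar top 370.9 ((494.6799621582031, 288.50567626953125), (60.451988220214844, 51.710289001464844), 75.45438385009766) 16753
bar long dir deg -78.6 [488.5 286.1 366.5]
```

```bash
sed -i 's/k=n&(P\[:,2\]>22)/k=n\&(P[:,2]>22)\&(P[:,2]<40)/' filt.py; python3 filt.py filt1
python3 - <<'E'
from h import *
for y in (40,45,50,55): plan([516.5,298.5,40],down(y)); plan([516.5,298.5,40],down(y-180))
E
```

```text
disc z 8.7 ((516.2264404296875, 298.6424560546875), 34.54652404785156) 1486
bar top 28.2 ((516.250732421875, 298.6299133300781), (30.002864837646484, 14.156343460083008), 77.86193084716797) 216
bar long dir deg -102.7 [516.7 298.5  28. ]
N 19 row [0.0, 0.001, -0.965, 0.158, 0.024, 0.429]
N 12 row [0.001, -0.0, 0.972, 0.057, -0.222, 0.679]
N 20 row [0.0, 0.001, -0.959, 0.151, 0.029, 0.408]
N 11 row [0.001, -0.0, 0.984, 0.072, -0.237, 0.741]
N 21 row [0.0, 0.001, -0.953, 0.145, 0.035, 0.388]
N 10 row [0.002, -0.0, 0.999, 0.09, -0.255, 0.815]
N 21 row [0.0, 0.001, -0.992, 0.146, 0.041, 0.388]
N 10 row [0.002, -0.0, 0.916, 0.099, -0.25, 0.815]
```

Run:
```python
from h import *
plan([516.5,298.6,50],down(-12.5),10)
```

```text
N 10 row [0.001, 0.001, -0.959, 0.257, -0.082, 0.782]
```

Emit:
apply_moves:
  commands:
    - [0,0,-0.959,0.257,-0.082,0.782,1]
    - [0,0,-0.959,0.257,-0.082,0.782,1]
    - [0,0,-0.959,0.257,-0.082,0.782,1]
    - [0,0,-0.959,0.257,-0.082,0.782,1]
    - [0,0,-0.959,0.257,-0.082,0.782,1]
    - [0,0,-0.959,0.257,-0.082,0.782,1]
    - [0,0,-0.959,0.257,-0.082,0.782,1]
    - [0,0,-0.959,0.257,-0.082,0.782,1]
    - [0,0,-0.959,0.257,-0.082,0.782,1]
    - [0,0,-0.959,0.257,-0.082,0.782,1]
    - [0,0,0,0,0,0,1]

```text
time: 6.18
position: [515.7, 298.5, 48.7]
eef_rot: [0.78, 0.626, -0.002, 0.0]
ft_force: [-0.5, -0.5, 0.2]
opening: 1.002
finger_force: 0.0
```

Run:
```python
from h import *
s,p,r=state(); print(p,r.as_matrix().round(3),s["joint_positions"].round(2),s["time"])
plan([516.5,298.6,11],down(-12.5),2)
```

```text
[515.6733633  298.50637639  48.65930756] [[ 0.217  0.976 -0.003]
 [ 0.976 -0.217 -0.003]
 [-0.003 -0.002 -1.   ]] [-0.25  0.76 -0.49  1.77  0.5   0.74 -1.22] 6.175
N 2 row [-0.009, 0.015, -0.002, 0.006, 0.014, 0.628]
```

Emit:
apply_moves:
  commands:
    - [0,0,0,0.01,0.02,0.63,1]
    - [0,0,0,0,0,0.62,0.3]
    - [0,0,0,0,0,0,-1]
    - [0,0,0,0,0,0,-1]
    - [0,0,0,0,0,0,-1]
    - [0,0,0,0,0,0,-1]
    - [0,0,0,0,0,0,-1]
  newtons: 30

```text
time: 7.05
position: [516.5, 301.3, 13.1]
eef_rot: [0.779, 0.627, 0.0, 0.0]
ft_force: [-0.1, 0.5, -0.2]
opening: 0.347
finger_force: 0.0
```

Run:
```python
from h import *
s,p,r=state(); print(p,r.as_matrix().round(3),s["joint_positions"].round(2),s["opening"],s["finger_force"])
```

```text
[516.49983205 301.33744307  13.06156972] [[ 0.214  0.977  0.   ]
 [ 0.977 -0.214  0.   ]
 [ 0.     0.    -1.   ]] [-0.27  0.82 -0.46  1.77  0.54  0.68 -1.25] 0.34681679715627134 0.0
```

Emit:
apply_moves:
  commands:
    - [0,0,0,-0.09,0,0.06,-1]
    - [0,0,0,0,0,0,-1]
    - [0,0,0,0,0,0,-1]
    - [0,0,0,0,0,0,-1]

```text
time: 7.55
position: [515.7, 298.6, 10.9]
eef_rot: [0.779, 0.627, -0.0, -0.0]
ft_force: [0.8, 0.1, -0.7]
opening: 0.154
finger_force: 30.0
```

Run:
```python
from h import *
s,p,r=state(); print(p,s["opening"],s["finger_force"])
```

```text
[515.73764977 298.60904873  10.92333346] 0.1537249424473762 29.99749917536974
```

Run:
```python
from h import *
m=np.load("m.npz"); s,p,r0=state()
r1=R.align_vectors([-m["zz"]],[[0,0,-1.]])[0]*r0
# minimal rotation
ax=np.cross([0,0,-1.],-m["zz"]); ang=np.radians(26); r1=R.from_rotvec(ax/np.linalg.norm(ax)*ang)*r0
print(r1.as_matrix().round(3)); np.save("rf.npy",r1.as_quat())
plan(p+[0,0,180],r0); 
plan(m["M"]+90*m["zz"],r1,start=(p+[0,0,180],r0))
```

```text
[[ 0.228  0.883  0.41 ]
 [ 0.972 -0.179 -0.154]
 [-0.063  0.434 -0.899]]
N 6 row [0.0, 0.0, 0.0, -0.0, -0.0, -1.0]
N 8 row [-0.536, -0.078, 0.0, -0.954, 0.61, -0.067]
```

Emit:
apply_moves:
  commands:
    - [0,0,0,0,0,-1,-1]
    - [0,0,0,0,0,-1,-1]
    - [0,0,0,0,0,-1,-1]
    - [0,0,0,0,0,-1,-1]
    - [0,0,0,0,0,-1,-1]
    - [0,0,0,0,0,-1,-1]
    - [-0.536,-0.078,0,-0.954,0.61,-0.067,-1]
    - [-0.536,-0.078,0,-0.954,0.61,-0.067,-1]
    - [-0.536,-0.078,0,-0.954,0.61,-0.067,-1]
    - [-0.536,-0.078,0,-0.954,0.61,-0.067,-1]
    - [-0.536,-0.078,0,-0.954,0.61,-0.067,-1]
    - [-0.536,-0.078,0,-0.954,0.61,-0.067,-1]
    - [-0.536,-0.078,0,-0.954,0.61,-0.067,-1]
    - [-0.536,-0.078,0,-0.954,0.61,-0.067,-1]
    - [0,0,0,0,0,0,-1]

```text
time: 9.43
position: [601.9, 44.0, 241.7]
eef_rot: [0.76, 0.61, 0.114, 0.195]
ft_force: [0.5, 0.1, -1.3]
opening: 0.157
finger_force: 30.0
```

```bash
cp m.npz m1.npz; python3 look.py mouth2; sed -i 's/near=/near=(P[:,2]<185)\&/;s/np.savez("m.npz"/np.savez("m_%s.npz"%tag/' mouth.py; python3 mouth.py mouth2
python3 - <<'E'
from h import *
m=np.load("m1.npz"); r1=R.from_quat(np.load("rf.npy"))
s,p,r=state(); q=p-m["M"]; print("in mouth frame",[round(float(q@m[k]),1) for k in("xx","yy","zz")],"tilt err",np.degrees((r.inv()*r1).as_rotvec()).round(2),s["joint_positions"].round(2),s["opening"])
E
```

```text
9.475 [601.89505128  46.03672375 241.52502185] [ 0.04  0.31 -0.4   1.99  0.73  0.62 -1.1 ]
in mouth frame [0.1, -0.6, 90.3] tilt err [-0.01  0.03 -0.06] [ 0.04  0.31 -0.4   1.99  0.73  0.62 -1.1 ] 0.15760200151107148Traceback (most recent call last):
  File "mouth.py", line 7, in <module>
    near=(P[:,2]<185)&np.hypot(P[:,0]-642,P[:,1]-28)<110
         ~~~~~~~~~~~~^~~~~~~~~~~~~~~~~~~~~~~~~~~~~~~
TypeError: ufunc 'bitwise_and' not supported for the input types, and the inputs could not be safely coerced to any supported types according to the casting rule ''safe''
```

View pics/mouth2.png

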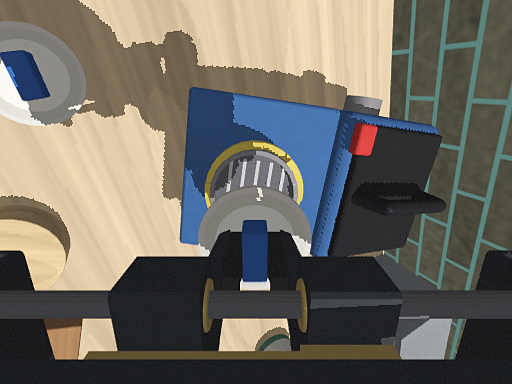

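The filter is held, with its disc at about (254,225) and the mouth partly hidden behind it at (252,185). A partial-arc fit will check the mouth's position.

```bash
sed -i 's/near=(P\[:,2\]<185)&np.hypot(P\[:,0\]-642,P\[:,1\]-28)<110/near=(P[:,2]<185)\&(np.hypot(P[:,0]-642,P[:,1]-28)<110)/' mouth.py; python3 mouth.py mouth2; python3 mouth.py mouth1
python3 - <<'E'
from h import *
m=np.load("m1.npz")
# height band outline: all points at h of thread rib top & rim for both views, fixed-radius least squares with outer edge
from scipy.optimize import least_squares
for tag in("mouth1","mouth2"):
    z=np.load(tag+".npz"); P,uv=cloud("wrist",z["d"],None,(z["K"],z["R"],z["t"]))
    q=P-m["M"]; L=np.stack([q@m[k] for k in("xx","yy","zz")],1)
    for name,lo,hi,r in(("rim",-1.5,2,38),("wallout",-2.5,-1,40)):
        A=L[(L[:,2]>lo)&(L[:,2]<hi)&(np.hypot(L[:,0],L[:,1])<43)]
        A=A[np.hypot(A[:,0],A[:,1])>34]
        f=least_squares(lambda c:np.hypot(A[:,0]-c[0],A[:,1]-c[1])-r,[0,0],loss="soft_l1"); print(tag,name,len(A),f.x.round(2),"z",np.median(A[:,2]).round(2))
    F=L[(abs(L[:,2]+7)<2)&(np.hypot(L[:,0],L[:,1])<33)]; print("floor",len(F),np.median(F[:,2]).round(2) if len(F) else 0)
    # yellow thread outline
    im=cv2.imread(f"pics/{tag}.png"); h=cv2.cvtColor(im,cv2.COLOR_BGR2HSV)[uv[:,0],uv[:,1]].astype(int)
    Y=L[(abs(h[:,0]-25)<8)&(h[:,1]>100)&(np.hypot(L[:,0],L[:,1])<55)&(L[:,2]>-9)&(L[:,2]<-2)]
    f=least_squares(lambda c:np.hypot(Y[:,0]-c[0],Y[:,1]-c[1])-43,[0,0],loss="soft_l1") ; print("thread",len(Y),f.x.round(2))
E
```

```text
face n [-0.411  0.158  0.898] tilt 26.2 yaw rear -21.1 11463
h hist (20, 7) (22, 16) (24, 19) (26, 33) (28, 156) (30, 222) (32, 198) (34, 2075) (36, 447) (38, 160) (40, 412) (42, 289) (44, 0) (46, 0) (48, 0) (50, 0) (52, 0) (54, 0) (56, 0)
rim pts 719 best (np.int64(669), (595.4851684570312, 260.60888671875), 39.92180252075195)
mouth [639.1  33.1 160.1]
rim normal [-0.411  0.156  0.898] forced [-0.409  0.158  0.899]
face n [-0.411  0.155  0.898] tilt 26.1 yaw rear -20.7 10458
h hist (20, 29) (22, 52) (24, 70) (26, 110) (28, 157) (30, 217) (32, 176) (34, 2629) (36, 627) (38, 268) (40, 469) (42, 383) (44, 0) (46, 0) (48, 0) (50, 0) (52, 0) (54, 0) (56, 0)
rim pts 899 best (np.int64(831), (597.48583984375, 255.77142333984375), 39.38554000854492)
mouth [639.1  32.2 160.4]
rim normal [-0.41   0.154  0.899] forced [-0.41   0.155  0.899]
mouth1 rim 822 [ 0.34 -0.11] z 0.02
mouth1 wallout 142 [1.12 0.27] z -1.55
floor 2395 -6.78
thread 635 [-0.12  0.32]
mouth2 rim 675 [-0.08  0.22] z -0.22
mouth2 wallout 93 [ 0.52 -1.02] z -1.36
floor 1717 -7.03
thread 688 [-0.15  0.31]
```

Emit:
apply_moves:
  commands:
    - [0,0,0,0.02,0,0.8,-1]
    - [0,0,0,0,0,0.8,-1]
    - [0,0,0,0,0,0.7,-1]
    - [0,0,0,0,0,0,-1]
    - [0,0,0,0,0,0,-1]

```text
time: 10.1
position: [630.6, 37.7, 179.8]
eef_rot: [0.759, 0.611, 0.115, 0.193]
ft_force: [-0.9, -0.7, -0.5]
opening: 0.158
finger_force: 30.0
```

```bash
cat > mf.py <<'E'
from h import *
m=np.load("m1.npz"); s,p,r=state(); q=p-m["M"]
Mx=np.stack([m[k] for k in("xx","yy","zz")])
print("t",s["time"],"mouth frame",(Mx@q).round(2),"F mouth",(Mx@s["ft_force"]).round(1),"tool x,y in mouth",(Mx@r.as_matrix())[:, :2].T.round(2).tolist(),"tilt",np.degrees(np.arccos(-r.as_matrix()[:,2]@m["zz"])).round(2),"j",s["joint_positions"].round(2),s["opening"].round(3),round(s["finger_force"],1))
E
python3 mf.py
```

```text
Traceback (most recent call last):
  File "mf.py", line 4, in <module>
    print("t",s["time"],"mouth frame",(Mx@q).round(2),"F mouth",(Mx@s["ft_force"]).round(1),"tool x,y in mouth",(Mx@r.as_matrix())[:, :2].T.round(2).tolist(),"tilt",np.degrees(np.arccos(-r.as_matrix()[:,2]@m["zz"])).round(2),"j",s["joint_positions"].round(2),s["opening"].round(3),round(s["finger_force"],1))
                                                                                                                                                                                                                                                                   ^^^^^^^^^^^^^^^^^^
AttributeError: 'float' object has no attribute 'round'
```

```bash
sed -i 's/s\["opening"\].round(3)/round(s["opening"],3)/' mf.py; python3 mf.py
```

```text
t 10.1 mouth frame [-0.19  1.8  21.75] F mouth [-0.8 -1.  -0.1] tool x,y in mouth [[-0.14, 0.99, 0.0], [0.99, 0.14, -0.0]] tilt 0.07 j [-0.01  0.44 -0.32  1.98  0.88  0.52 -1.22] 0.158 30.0
```

Emit:
apply_moves:
  commands:
    - [0,0,0,-0.06,0.01,0.2,-1]
    - [0,0,0,0,0,0,-1]

```text
time: 10.35
position: [633.0, 33.3, 174.3]
eef_rot: [0.759, 0.611, 0.114, 0.194]
ft_force: [-0.5, 0.6, 0.5]
opening: 0.155
finger_force: 30.0
```

```bash
python3 mf.py
```

```text
t 10.35 mouth frame [ 0.76 -1.5  15.22] F mouth [-0.4  0.4  0.7] tool x,y in mouth [[-0.14, 0.99, -0.0], [0.99, 0.14, 0.0]] tilt 0.03 j [-0.01  0.45 -0.31  1.98  0.89  0.51 -1.22] 0.155 30.0
```

Emit:
apply_moves:
  commands:
    - [0,0,0,0,0,0,-1]
    - [0,0,0,0,0,0,-1]

```text
time: 10.6
position: [633.0, 33.7, 174.4]
eef_rot: [0.759, 0.611, 0.114, 0.194]
ft_force: [-0.1, -0.3, -0.9]
opening: 0.154
finger_force: 30.0
```

```bash
python3 mf.py
```

```text
t 10.6 mouth frame [ 0.72 -1.14 15.33] F mouth [-0.4 -0.3 -0.8] tool x,y in mouth [[-0.14, 0.99, -0.0], [0.99, 0.14, 0.0]] tilt 0.01 j [-0.01  0.45 -0.31  1.98  0.89  0.51 -1.22] 0.154 30.0
```

Emit:
apply_moves:
  commands:
    - [0,0,0,0.04,-0.015,0.1,-1]
    - [0,0,0,0,0,0.15,-1]
    - [0,0,0,0,0,0,-1]

```text
time: 10.98
position: [635.8, 33.6, 166.6]
eef_rot: [0.759, 0.611, 0.114, 0.194]
ft_force: [0.6, 0.3, -0.7]
opening: 0.157
finger_force: 30.0
```

```bash
python3 mf.py
```

```text
t 10.975 mouth frame [-0.33 -0.23  7.19] F mouth [ 0.1  0.4 -0.8] tool x,y in mouth [[-0.14, 0.99, -0.0], [0.99, 0.14, -0.0]] tilt 0.05 j [-0.02  0.47 -0.3   1.98  0.91  0.5  -1.24] 0.157 30.0
```

Emit:
apply_moves:
  commands:
    - [0,0,0,0,0,0.08,-1]
    - [0,0,0,0,0,0.06,-1]
    - [0,0,0,0,0,0,-1]

```text
time: 11.35
position: [637.6, 33.2, 163.5]
eef_rot: [0.759, 0.611, 0.114, 0.194]
ft_force: [-1.6, 0.9, 0.7]
opening: 0.153
finger_force: 30.0
```

```bash
python3 mf.py
```

```text
t 11.35 mouth frame [-0.02 -0.04  3.56] F mouth [-1.4  0.3  1.5] tool x,y in mouth [[-0.14, 0.99, -0.0], [0.99, 0.14, 0.0]] tilt 0.02 j [-0.02  0.47 -0.29  1.98  0.92  0.5  -1.25] 0.153 30.0
```

Emit:
apply_moves:
  commands:
    - [0,0,0,0,0,0.07,-1]
    - [0,0,0,0,0,0,-1]

```text
time: 11.6
position: [637.7, 33.2, 163.4]
eef_rot: [0.759, 0.611, 0.114, 0.195]
ft_force: [-18.8, 0.4, 25.2]
opening: 0.152
finger_force: 30.0
```

```bash
python3 mf.py
```

```text
t 11.6 mouth frame [-0.01 -0.    3.39] F mouth [-4.9 -6.3 30.4] tool x,y in mouth [[-0.14, 0.99, -0.0], [0.99, 0.14, 0.0]] tilt 0.1 j [-0.02  0.48 -0.29  1.98  0.92  0.5  -1.25] 0.152 30.0
```

Emit:
apply_moves:
  commands:
    - [0,0,0,0,0,-0.06,0.3]
    - [0,0,0,0,0,0,0.3]
    - [0,0,0,0,0,0,0.3]
    - [0,0,0,0,0,-0.3,0.6]
    - [0,0,0,0,0,-1,1]
    - [0,0,0,0,0,-1,1]
    - [0,0,0,0,0,-1,1]
    - [0,0,0,0,0,-0.5,1]

```text
time: 12.6
position: [591.0, 51.2, 267.5]
eef_rot: [0.759, 0.611, 0.115, 0.194]
ft_force: [-0.2, 0.5, -0.4]
opening: 0.999
finger_force: 0.0
```

```bash
python3 mf.py; python3 look.py seat1
python3 - <<'E'
from h import *
m=np.load("m1.npz"); z=np.load("seat1.npz"); P,uv=cloud("wrist",z["d"],None,(z["K"],z["R"],z["t"])); q=P-m["M"]; L=np.stack([q@m[k] for k in("xx","yy","zz")],1)
im=cv2.imread("pics/seat1.png"); h=cv2.cvtColor(im,cv2.COLOR_BGR2HSV)[uv[:,0],uv[:,1]].astype(int)
r=np.hypot(L[:,0],L[:,1])
D=L[(r<33)&(abs(L[:,2]-1)<4)]; D=D[(abs(D[:,0])>20)|(abs(D[:,1])>20)]
A=np.c_[D[:,:2],np.ones(len(D))]; print("disc top fit (slope x,y, z)",np.linalg.lstsq(A,D[:,2],rcond=None)[0].round(3),len(D))
B=L[(r<20)&(L[:,2]>15)&(L[:,2]<30)]; print("bar top",np.median(B[:,2]) if len(B) else None,cv2.minAreaRect(B[:,:2].astype(np.float32)) if len(B) else 0)
s,p,r0=state()
plan([464.2,-296.6,130],down(80))
E
```

```text
t 12.6 mouth frame [  0.61   0.43 118.9 ] F mouth [-0.5  0.4 -0.2] tool x,y in mouth [[-0.14, 0.99, 0.0], [0.99, 0.14, 0.0]] tilt 0.11 j [ 0.05  0.26 -0.43  1.99  0.68  0.66 -1.05] 0.999 0.0
12.65 [591.14125118  51.59225513 268.51035486] [ 0.05  0.26 -0.43  1.99  0.68  0.66 -1.05]
disc top fit (slope x,y, z) [1.000e-03 0.000e+00 1.185e+00] 1693
bar top 20.652291211709294 ((-0.2479095458984375, 1.234248161315918), (13.174348831176758, 29.77236557006836), 8.568592071533203)
N 16 row [0.178, 0.247, -0.943, -0.492, -0.73, 0.178]
```

```bash
cat >> h.py <<'E'
def path(u,N,every=3):
    s,p,r=state()
    for k in range(N):
        p=p+r.apply(np.array(u[3:])*30); r=r*R.from_rotvec(np.radians(6*np.array(u[:3])))
        if (k+1)%every==0 or k==N-1: print(k+1,p.round(),r.as_matrix()[:,2].round(2))
E
python3 - <<'E'
from h import *
path(plan([464.2,-296.6,130],down(80),16),16)
E
```

```text
N 16 row [0.178, 0.247, -0.943, -0.492, -0.73, 0.178]
3 [533.  11. 230.] [ 0.37 -0.08 -0.93]
6 [485. -46. 199.] [ 0.3  -0.01 -0.95]
9 [ 455. -116.  173.] [ 0.22  0.02 -0.98]
12 [ 445. -194.  153.] [ 0.12  0.03 -0.99]
15 [ 456. -272.  135.] [ 0.03  0.01 -1.  ]
16 [ 464. -297.  130.] [-0. -0. -1.]
```

Emit:
apply_moves:
  commands:
    - [0.178,0.247,-0.943,-0.492,-0.73,0.178,1]
    - [0.178,0.247,-0.943,-0.492,-0.73,0.178,1]
    - [0.178,0.247,-0.943,-0.492,-0.73,0.178,1]
    - [0.178,0.247,-0.943,-0.492,-0.73,0.178,1]
    - [0.178,0.247,-0.943,-0.492,-0.73,0.178,1]
    - [0.178,0.247,-0.943,-0.492,-0.73,0.178,1]
    - [0.178,0.247,-0.943,-0.492,-0.73,0.178,1]
    - [0.178,0.247,-0.943,-0.492,-0.73,0.178,1]
    - [0.178,0.247,-0.943,-0.492,-0.73,0.178,1]
    - [0.178,0.247,-0.943,-0.492,-0.73,0.178,1]
    - [0.178,0.247,-0.943,-0.492,-0.73,0.178,1]
    - [0.178,0.247,-0.943,-0.492,-0.73,0.178,1]
    - [0.178,0.247,-0.943,-0.492,-0.73,0.178,1]
    - [0.178,0.247,-0.943,-0.492,-0.73,0.178,1]
    - [0.178,0.247,-0.943,-0.492,-0.73,0.178,1]
    - [0.178,0.247,-0.943,-0.492,-0.73,0.178,1]
    - [0,0,0,0,0,0,1]
    - [0,0,0,0,0,0,1]

```text
time: 14.9
position: [462.7, -296.1, 127.3]
eef_rot: [0.088, 0.996, 0.0, -0.002]
ft_force: [0.1, 0.2, -0.8]
opening: 0.999
finger_force: 0.0
```

```bash
python3 look.py ring2 ring_center; python3 ringfit.py ring2;  python3 - <<'E'
from h import *
s,p,r=state(); print(r.as_matrix().round(3))
plan([464.2,-296.6,45],down(80),3)
E
```

```text
15.0 [ 462.77562719 -296.12620072  127.7380141 ] [ 1.03  0.64 -0.73  1.86  0.55  0.87  1.42]
[[-0.985  0.175 -0.004]
 [ 0.175  0.985  0.   ]
 [ 0.004 -0.001 -1.   ]]
N 3 row [-0.002, -0.014, -0.004, -0.019, -0.002, 0.919]Traceback (most recent call last):
  File "ringfit.py", line 21, in <module>
    hexfit(sys.argv[1])
    ~~~~~~^^^^^^^^^^^^^
  File "ringfit.py", line 4, in hexfit
    z=np.load(tag+".npz"); P,_=cloud("wrist",z["d"],np.load(tag+"_ring_center.npy"),(z["K"],z["R"],z["t"]))
                                                    ~~~~~~~^^^^^^^^^^^^^^^^^^^^^^^^
    fid = stack.enter_context(open(os.fspath(file), "rb"))
                              ~~~~^^^^^^^^^^^^^^^^^^^^^^^
FileNotFoundError: [Errno 2] No such file or directory: 'ring2_ring_center.npy'
```

Emit:
apply_moves:
  commands:
    - [0,0,0,-0.02,0,0.9,1]
    - [0,0,0,-0.02,0,0.9,1]
    - [0,0,0,-0.02,0,0.8,1]
    - [0,0,0,0,0,0,1]
    - [0,0,0,0,0,0,1]

```text
time: 15.62
position: [465.1, -297.3, 50.8]
eef_rot: [0.088, 0.996, -0.0, -0.002]
ft_force: [0.5, -0.1, 0.3]
opening: 1.003
finger_force: 0.0
```

Run:
```python
from h import *
s,p,r=state(); print(p,r.as_matrix().round(3))
plan([464.2,-296.6,22.5],down(80),1)
```

```text
[ 465.10106762 -297.29886816   50.76711008] [[-0.985  0.175 -0.003]
 [ 0.175  0.985 -0.001]
 [ 0.003 -0.001 -1.   ]]
N 1 row [-0.011, -0.028, -0.011, 0.031, 0.019, 0.942]
```

Emit:
apply_moves:
  commands:
    - [0,0,0,0.03,0.02,0.47,1]
    - [0,0,0,0,0,0.46,1]
    - [0,0,0,0,0,0,0.4]
    - [0,0,0,0,0,0,-1]
    - [0,0,0,0,0,0,-1]
    - [0,0,0,0,0,0,-1]
    - [0,0,0,0,0,0,-1]
  newtons: 40

```text
time: 16.5
position: [463.5, -296.8, 21.7]
eef_rot: [0.088, 0.996, -0.0, -0.002]
ft_force: [-0.1, 0.0, -0.2]
opening: 0.652
finger_force: 40.0
```

Run:
```python
from h import *
s,p,r0=state(); print(s["time"],p,r0.as_matrix().round(3),s["opening"],s["finger_force"],s["joint_positions"].round(2))
```

```text
16.5 [ 463.53957575 -296.7698232    21.7456918 ] [[-0.985  0.175 -0.004]
 [ 0.175  0.985 -0.   ]
 [ 0.004 -0.001 -1.   ]] 0.6520561126104801 39.97237698175013 [ 0.94  0.79 -0.61  1.89  0.7   0.69  1.31]
```

Run:
```python
from h import *
m=np.load("m1.npz"); s,p,r0=state()
zt=-m["zz"]; y=-(0.99*m["xx"]+0.14*m["yy"]); y/=np.linalg.norm(y)
r1=R.from_matrix(np.stack([np.cross(y,zt),y,zt],1)); np.save("rr.npy",r1.as_quat())
off=r1.apply([-0.6,0,0])
tgt=m["M"]+0.1*m["xx"]+0.1*m["yy"]+65*m["zz"]-off
st=(p+[0,0,195],r0); u=plan(tgt,r1,start=st)
N=14; u=plan(tgt,r1,N,start=st); p,r=st
for k in range(N):
    p=p+r.apply(u[3:]*30); r=r*R.from_rotvec(np.radians(6*u[:3]))
    if k%3==1: print(p.round(),r.as_matrix()[:,2].round(2))
```

```text
N 15 row [0.26, -0.189, -0.954, -0.736, 0.526, -0.1]
N 14 row [0.279, -0.202, -1.022, -0.786, 0.566, -0.107]
[ 514. -269.  223.] [ 0.03 -0.06 -1.  ]
[ 576. -208.  231.] [ 0.11 -0.13 -0.98]
[ 615. -129.  234.] [ 0.21 -0.18 -0.96]
[628. -43. 231.] [ 0.31 -0.18 -0.93]
[612.  42. 219.] [ 0.41 -0.15 -0.9 ]
```

Run:
```python
from h import *
m=np.load("m1.npz"); s,p,r0=state(); r1=R.from_quat(np.load("rr.npy"))
off=r1.apply([-0.6,0,0]); tgt=m["M"]+0.1*m["xx"]+0.1*m["yy"]+80*m["zz"]-off
st=(p+[0,0,240],r0); N=15; u=plan(tgt,r1,N,start=st); p,r=st
for k in range(N):
    p=p+r.apply(u[3:]*30); r=r*R.from_rotvec(np.radians(6*u[:3]))
    if k%3==2: print(p.round(),r.as_matrix()[:,2].round(2))
```

```text
N 15 row [0.26, -0.189, -0.954, -0.719, 0.554, -0.034]
[ 532. -252.  264.] [ 0.05 -0.08 -1.  ]
[ 583. -189.  264.] [ 0.13 -0.14 -0.98]
[ 614. -114.  260.] [ 0.22 -0.18 -0.96]
[622. -33. 250.] [ 0.32 -0.18 -0.93]
[606.  44. 232.] [ 0.41 -0.15 -0.9 ]
```

Emit:
apply_moves:
  commands:
    - [0,0,0,0,0,-1,-1]
    - [0,0,0,0,0,-1,-1]
    - [0,0,0,0,0,-1,-1]
    - [0,0,0,0,0,-1,-1]
    - [0,0,0,0,0,-1,-1]
    - [0,0,0,0,0,-1,-1]
    - [0,0,0,0,0,-1,-1]
    - [0,0,0,0,0,-1,-1]
    - [0,0,0,0,0,0,-1]

```text
time: 17.62
position: [465.8, -297.1, 263.7]
eef_rot: [0.088, 0.996, -0.001, -0.0]
ft_force: [-0.2, -0.3, -1.6]
opening: 0.652
finger_force: 40.0
```

Emit:
apply_moves:
  commands:
    - [0.26,-0.189,-0.954,-0.719,0.554,-0.034,-1]
    - [0.26,-0.189,-0.954,-0.719,0.554,-0.034,-1]
    - [0.26,-0.189,-0.954,-0.719,0.554,-0.034,-1]
    - [0.26,-0.189,-0.954,-0.719,0.554,-0.034,-1]
    - [0.26,-0.189,-0.954,-0.719,0.554,-0.034,-1]
    - [0.26,-0.189,-0.954,-0.719,0.554,-0.034,-1]
    - [0.26,-0.189,-0.954,-0.719,0.554,-0.034,-1]
    - [0.26,-0.189,-0.954,-0.719,0.554,-0.034,-1]
    - [0.26,-0.189,-0.954,-0.719,0.554,-0.034,-1]
    - [0.26,-0.189,-0.954,-0.719,0.554,-0.034,-1]
    - [0.26,-0.189,-0.954,-0.719,0.554,-0.034,-1]
    - [0.26,-0.189,-0.954,-0.719,0.554,-0.034,-1]
    - [0.26,-0.189,-0.954,-0.719,0.554,-0.034,-1]
    - [0.26,-0.189,-0.954,-0.719,0.554,-0.034,-1]
    - [0.26,-0.189,-0.954,-0.719,0.554,-0.034,-1]
    - [0,0,0,0,0,0,-1]
    - [0,0,0,0,0,0,-1]

```text
time: 19.75
position: [607.2, 43.6, 231.8]
eef_rot: [-0.609, 0.761, -0.193, 0.114]
ft_force: [-0.7, -0.7, -1.1]
opening: 0.653
finger_force: 40.0
```

```bash
python3 mf.py
python3 - <<'E'
from h import *
m=np.load("m1.npz"); r1=R.from_quat(np.load("rr.npy"))
off=r1.apply([-0.6,0,0]); plan(m["M"]+0.1*m["xx"]+0.1*m["yy"]+30*m["zz"]-off,r1,2)
E
```

```text
t 19.75 mouth frame [ 1.06 -0.99 79.06] F mouth [-0.8 -0.9 -0.8] tool x,y in mouth [[0.14, -0.99, 0.0], [-0.99, -0.14, 0.0]] tilt 0.05 j [ 0.51  0.5  -1.01  1.97  1.08  0.83  1.81] 0.653 40.0
N 2 row [0.004, -0.002, -0.007, -0.01, 0.013, 0.818]
```

Emit:
apply_moves:
  commands:
    - [0,0,0,-0.01,0.01,0.8,-1]
    - [0,0,0,-0.01,0.01,0.8,-1]
    - [0,0,0,0,0,0,-1]
    - [0,0,0,0,0,0,-1]

```text
time: 20.25
position: [626.8, 37.8, 189.7]
eef_rot: [-0.609, 0.76, -0.193, 0.115]
ft_force: [0.0, -0.0, -0.6]
opening: 0.653
finger_force: 40.0
```

```bash
python3 mf.py
```

```text
t 20.25 mouth frame [ 0.92  0.46 32.22] F mouth [-0.2  0.  -0.5] tool x,y in mouth [[0.14, -0.99, -0.0], [-0.99, -0.14, -0.0]] tilt 0.07 j [ 0.46  0.59 -0.94  1.96  1.2   0.8   1.73] 0.653 40.0
```

Emit:
apply_moves:
  commands:
    - [0,0,0,0.03,0.02,0.2,-1]
    - [0,0,0,0,0,0.2,-1]
    - [0,0,0,0,0,0,-1]

```text
time: 20.62
position: [630.7, 35.1, 177.7]
eef_rot: [-0.609, 0.76, -0.193, 0.115]
ft_force: [0.5, -0.4, -1.1]
opening: 0.654
finger_force: 40.0
```

```bash
python3 mf.py
```

```text
t 20.625 mouth frame [-0.26 -0.66 19.43] F mouth [ 0.  -0.2 -1.3] tool x,y in mouth [[0.14, -0.99, -0.0], [-0.99, -0.14, 0.0]] tilt 0.03 j [ 0.45  0.61 -0.92  1.96  1.22  0.79  1.71] 0.654 40.0
```

Near the contact range now; lowering gently to feel the ribs.

Emit:
apply_moves:
  commands:
    - [0,0,0,0,0,0.1,-1]
    - [0,0,0,0,0,0,-1]

```text
time: 20.88
position: [631.8, 35.5, 176.2]
eef_rot: [-0.61, 0.76, -0.194, 0.115]
ft_force: [-6.5, -0.8, 7.3]
opening: 0.656
finger_force: 40.0
```

```bash
python3 mf.py
```

```text
t 20.875 mouth frame [-0.05  0.08 17.68] F mouth [-2.  -3.   9.1] tool x,y in mouth [[0.14, -0.99, -0.0], [-0.99, -0.14, -0.0]] tilt 0.08 j [ 0.45  0.61 -0.92  1.96  1.23  0.79  1.71] 0.656 40.0
```

Emit:
apply_moves:
  commands:
    - [0,0,0.6,0,0,0,-1]
    - [0,0,0.6,0,0,0,-1]
    - [0,0,0.6,0,0,0,-1]
    - [0,0,0,0,0,0,-1]

```text
time: 21.38
position: [632.3, 35.2, 175.7]
eef_rot: [-0.536, 0.814, -0.182, 0.133]
ft_force: [-0.6, 0.9, 0.6]
opening: 0.656
finger_force: 40.0
```

```bash
python3 mf.py
```

```text
t 21.375 mouth frame [ 0.18  0.03 17.05] F mouth [-0.5  0.6  0.9] tool x,y in mouth [[-0.05, -1.0, -0.0], [-1.0, 0.05, -0.0]] tilt 0.1 j [ 0.43  0.6  -0.9   1.96  1.22  0.78  1.52] 0.656 40.0
```

Emit:
apply_moves:
  commands:
    - [0,0,0.6,0,0,0.04,-1]
    - [0,0,0.6,0,0,0.03,-1]
    - [0,0,0.6,0,0,0.03,-1]
    - [0,0,0,0,0,0,-1]

```text
time: 21.88
position: [634.0, 35.2, 174.9]
eef_rot: [-0.457, 0.86, -0.17, 0.15]
ft_force: [-8.7, 0.9, 14.9]
opening: 0.657
finger_force: 40.0
```

```bash
python3 mf.py
```

```text
t 21.875 mouth frame [ 1.31  0.64 15.57] F mouth [-1.  -2.2 17.1] tool x,y in mouth [[-0.23, -0.97, -0.0], [-0.97, 0.23, -0.0]] tilt 0.23 j [ 0.42  0.6  -0.88  1.96  1.22  0.77  1.34] 0.657 40.0
```

Emit:
apply_moves:
  commands:
    - [0,0,0.6,0,0.03,0,-1]
    - [0,0,0.6,0,0,0,-1]
    - [0,0,0.6,0,0,0,-1]
    - [0,0,0,0,0,0,-1]

```text
time: 22.38
position: [633.8, 35.4, 173.9]
eef_rot: [-0.374, 0.899, -0.154, 0.166]
ft_force: [-1.9, 0.7, 7.1]
opening: 0.654
finger_force: 40.0
```

```bash
python3 mf.py
```

```text
t 22.375 mouth frame [ 0.64  0.69 14.81] F mouth [ 1.3 -0.   7.2] tool x,y in mouth [[-0.41, -0.91, -0.0], [-0.91, 0.41, -0.0]] tilt 0.22 j [ 0.4   0.59 -0.86  1.96  1.21  0.75  1.15] 0.654 40.0
```

Emit:
apply_moves:
  commands:
    - [0,0,0.5,0,0,0.03,-1]
    - [0,0,0.5,0,0,0.03,-1]
    - [0,0,0,0,0,0,-1]

```text
time: 22.75
position: [634.4, 35.6, 173.6]
eef_rot: [-0.327, 0.917, -0.146, 0.174]
ft_force: [-11.3, -1.1, 21.8]
opening: 0.653
finger_force: 40.0
```

```bash
python3 mf.py
```

```text
t 22.75 mouth frame [ 0.96  1.17 14.33] F mouth [ 0.4 -5.  24.1] tool x,y in mouth [[-0.5, -0.86, -0.0], [-0.86, 0.5, -0.0]] tilt 0.3 j [ 0.39  0.59 -0.84  1.96  1.21  0.75  1.05] 0.653 40.0
```

Emit:
apply_moves:
  commands:
    - [0,0,0.5,0.04,0,0,-1]
    - [0,0,0.5,0,0,0,-1]
    - [0,0,0,0,0,0,-1]

```text
time: 23.12
position: [634.1, 35.8, 173.3]
eef_rot: [-0.278, 0.933, -0.136, 0.182]
ft_force: [-5.7, 1.3, 15.5]
opening: 0.652
finger_force: 40.0
```

```bash
python3 mf.py
```

```text
t 23.125 mouth frame [ 0.48  1.16 14.24] F mouth [ 1.5 -0.8 16.5] tool x,y in mouth [[-0.59, -0.81, -0.01], [-0.81, 0.59, -0.0]] tilt 0.36 j [ 0.39  0.58 -0.83  1.96  1.2   0.74  0.94] 0.652 40.0
```

Emit:
apply_moves:
  commands:
    - [0,0,0.5,0.03,0,0,-1]
    - [0,0,0.5,0,0,0,-1]
    - [0,0,0,0,0,0,-1]

```text
time: 23.5
position: [631.7, 33.5, 170.2]
eef_rot: [-0.229, 0.947, -0.126, 0.187]
ft_force: [1.4, 1.1, -0.2]
opening: 0.653
finger_force: 40.0
```

```bash
python3 mf.py
python3 - <<'E'
from h import *
m=np.load("m1.npz"); s,p,r=state(); print("tilt fix units (tool)",np.degrees(r.inv().apply(np.cross(r.as_matrix()[:,2],-m["zz"])))/6)
E
```

```text
t 23.5 mouth frame [-2.13 -1.8  12.05] F mouth [ 0.7  1.5 -0.6] tool x,y in mouth [[-0.67, -0.74, -0.0], [-0.74, 0.67, 0.0]] tilt 0.06 j [ 0.38  0.58 -0.82  1.97  1.2   0.73  0.84] 0.653 40.0
tilt fix units (tool) [3.24977712e-03 1.03303462e-02 1.09771438e-17]
```

Emit:
apply_moves:
  commands:
    - [0,0,0,-0.07,-0.01,0.05,-1]
    - [0,0,0,0,0,0.03,-1]
    - [0,0,0,0,0,0,-1]

```text
time: 23.88
position: [634.0, 33.7, 169.0]
eef_rot: [-0.228, 0.947, -0.127, 0.186]
ft_force: [-7.1, 0.1, 8.2]
opening: 0.657
finger_force: 40.0
```

```bash
python3 mf.py
```

```text
t 23.875 mouth frame [-0.78 -0.82  9.99] F mouth [-2.4 -2.4 10.3] tool x,y in mouth [[-0.67, -0.74, 0.0], [-0.74, 0.67, -0.0]] tilt 0.03 j [ 0.38  0.58 -0.82  1.96  1.2   0.73  0.84] 0.657 40.0
```

Emit:
apply_moves:
  commands:
    - [0,0,0.6,-0.03,0,0,-1]
    - [0,0,0.6,0,0,0,-1]
    - [0,0,0.6,0,0,0.01,-1]
    - [0,0,0.6,0,0,0.01,-1]
    - [0,0,0.6,0,0,0.01,-1]
    - [0,0,0,0,0,0,-1]

```text
time: 24.62
position: [636.3, 34.5, 169.6]
eef_rot: [-0.077, 0.971, -0.096, 0.205]
ft_force: [-5.7, 0.5, 12.8]
opening: 0.654
finger_force: 40.0
```

```bash
cat >> mf.py <<'E'
print("torque about mouth axis",round(float(m["zz"]@s["ft_torque"]),2),"angle",np.degrees(np.arctan2(*(Mx@r.as_matrix())[[1,0],1])).round(1))
E
python3 mf.py
```

```text
t 24.625 mouth frame [1.09 0.74 9.78] F mouth [ 0.7 -1.6 13.9] tool x,y in mouth [[-0.87, -0.5, -0.0], [-0.5, 0.87, -0.0]] tilt 0.16 j [ 0.35  0.57 -0.78  1.96  1.18  0.71  0.53] 0.654 40.0
torque about mouth axis -0.23 angle 119.7
```

Emit:
apply_moves:
  commands:
    - [0,0,0.6,0.03,0,0.01,-1]
    - [0,0,0.6,0,0,0.01,-1]
    - [0,0,0.6,0,0,0.01,-1]
    - [0,0,0.6,0,0,0.01,-1]
    - [0,0,0.6,0,0,0.01,-1]
    - [0,0,0,0,0,0,-1]

```text
time: 25.38
position: [636.4, 33.3, 168.1]
eef_rot: [0.076, 0.971, -0.063, 0.218]
ft_force: [-5.5, -2.0, 12.8]
opening: 0.654
finger_force: 40.0
```

```bash
python3 mf.py
```

```text
t 25.375 mouth frame [ 0.93 -0.33  8.16] F mouth [ 1.6 -3.9 13.4] tool x,y in mouth [[-0.98, -0.2, -0.0], [-0.2, 0.98, -0.0]] tilt 0.18 j [ 0.32  0.56 -0.74  1.96  1.17  0.69  0.23] 0.654 40.0
torque about mouth axis -0.16 angle 101.7
```

Emit:
apply_moves:
  commands:
    - [0,0,0.6,0.02,0,0.01,-1]
    - [0,0,0.6,0,0,0.01,-1]
    - [0,0,0.6,0,0,0.01,-1]
    - [0,0,0.6,0,0,0.01,-1]
    - [0,0,0.6,0,0,0.01,-1]
    - [0,0,0,0,0,0,-1]

```text
time: 26.12
position: [636.5, 32.7, 166.4]
eef_rot: [0.227, 0.947, -0.028, 0.225]
ft_force: [-5.4, -0.7, 12.7]
opening: 0.654
finger_force: 40.0
```

```bash
python3 mf.py
```

```text
t 26.125 mouth frame [ 0.51 -0.89  6.57] F mouth [ 1.2 -2.6 13.5] tool x,y in mouth [[-0.99, 0.11, -0.0], [0.11, 0.99, -0.0]] tilt 0.2 j [ 0.29  0.55 -0.7   1.96  1.15  0.67 -0.08] 0.654 40.0
torque about mouth axis -0.07 angle 83.6
```

Emit:
apply_moves:
  commands:
    - [0,0,0.5,0,0,0,-1]
    - [0,0,0.5,0,0,0,-1]
    - [0,0,0.5,0,0,0,-1]
    - [0,0,0,0,0,0,-1]

```text
time: 26.62
position: [636.1, 33.1, 166.2]
eef_rot: [0.3, 0.927, -0.011, 0.226]
ft_force: [-5.6, -0.5, 11.0]
opening: 0.653
finger_force: 40.0
```

```bash
python3 mf.py
```

```text
t 26.625 mouth frame [-0.06 -0.63  6.55] F mouth [ 0.2 -2.4 12.2] tool x,y in mouth [[-0.96, 0.26, -0.0], [0.26, 0.96, 0.0]] tilt 0.15 j [ 0.28  0.55 -0.68  1.96  1.14  0.66 -0.23] 0.653 40.0
torque about mouth axis -0.17 angle 74.7
```

Emit:
apply_moves:
  commands:
    - [0,0,0.4,0,0,0,-1]
    - [0,0,0.4,0,0,0,-1]
    - [0,0,0.4,0,0,0,-1]
    - [0,0,0,0,0,0,-1]
  newtons: 55

```text
time: 27.12
position: [635.8, 33.4, 166.0]
eef_rot: [0.357, 0.906, 0.003, 0.226]
ft_force: [-7.5, 0.3, 11.5]
opening: 0.655
finger_force: 54.9
```

```bash
python3 mf.py
```

```text
t 27.125 mouth frame [-0.53 -0.49  6.55] F mouth [-1.4 -2.4 13.5] tool x,y in mouth [[-0.92, 0.38, -0.0], [0.38, 0.92, 0.0]] tilt 0.14 j [ 0.27  0.54 -0.66  1.97  1.13  0.65 -0.35] 0.655 54.9
torque about mouth axis 0.61 angle 67.6
```

Emit:
apply_moves:
  commands:
    - [0,0,0.4,0,0,0,-1]
    - [0,0,0.4,0,0,0,-1]
    - [0,0,0,0,0,0,-1]

```text
time: 27.5
position: [635.2, 34.2, 165.5]
eef_rot: [0.391, 0.892, 0.012, 0.226]
ft_force: [-7.7, -0.9, 9.7]
opening: 0.657
finger_force: 56.6
```

```bash
python3 mf.py
```

```text
t 27.5 mouth frame [-1.53  0.1   6.5 ] F mouth [-2.  -3.5 11.7] tool x,y in mouth [[-0.89, 0.45, -0.0], [0.45, 0.89, 0.0]] tilt 0.14 j [ 0.26  0.54 -0.65  1.97  1.13  0.65 -0.43] 0.657 56.6
torque about mouth axis 2.83 angle 63.3
```

Emit:
apply_moves:
  commands:
    - [0,0,0,0,0,-0.02,1]
    - [0,0,0,0,0,0,1]
    - [0,0,0,0,0,0,1]
    - [0,0,0,0,0,0,1]
    - [0,0,0,0,0,-0.5,1]
    - [0,0,0,0,0,-1,1]
    - [0,0,0,0,0,-1,1]
    - [0,0,0,0,0,-1,1]
    - [0,0,0,0,0,-1,1]
    - [0,0,0,0,0,-1,1]
    - [0,0,0,0,0,0,1]

```text
time: 28.88
position: [567.8, 60.2, 316.6]
eef_rot: [0.395, 0.89, 0.015, 0.227]
ft_force: [0.8, -0.1, 0.6]
opening: 1.002
finger_force: 0.0
```

```bash
python3 mf.py; python3 look.py end1
python3 - <<'E'
from h import *
m=np.load("m1.npz"); z=np.load("end1.npz"); P,uv=cloud("wrist",z["d"],None,(z["K"],z["R"],z["t"])); q=P-m["M"]; L=np.stack([q@m[k] for k in("xx","yy","zz")],1)
r=np.hypot(L[:,0],L[:,1])
for lo,hi,a,b,n in((36,50,0,10,"flange(5)"),(25,31,24,34,"collar top(29)")):
    D=L[(r>lo)&(r<hi)&(L[:,2]>a)&(L[:,2]<b)]
    if len(D)>10: print(n,len(D),np.linalg.lstsq(np.c_[D[:,:2],np.ones(len(D))],D[:,2],rcond=None)[0].round(3),np.median(D[:,2]).round(2))
D=L[(r<60)&(L[:,2]>2)&(L[:,2]<9)]; print("centre",cv2.minEnclosingCircle(D[:,:2].astype(np.float32)))
E
```

```text
t 28.875 mouth frame [ -0.22   0.63 173.95] F mouth [1.  0.2 0.2] tool x,y in mouth [[-0.89, 0.46, -0.0], [0.46, 0.89, 0.0]] tilt 0.32 j [ 0.43  0.23 -0.88  1.96  0.7   0.8  -0.11] 1.002 0.0
torque about mouth axis -0.04 angle 62.7
28.925 [567.53288075  59.19359692 314.96497323] [ 0.43  0.23 -0.87  1.97  0.7   0.8  -0.11]
flange(5) 2475 [-0.     0.     4.859] 4.84
collar top(29) 689 [-3.0000e-03  1.0000e-03  2.8633e+01] 28.82
centre ((-0.1635989546775818, -0.2453758865594864), 53.30190658569336)
```

View pics/end1.png

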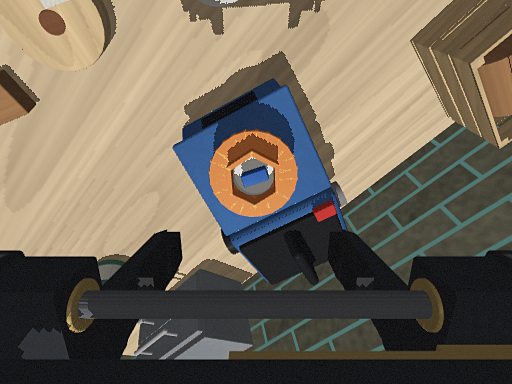

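The picture shows the orange ring square on the mouth at (253,175), with the filter's bar inside its collar. The flange sits 4.85 mm above the rim (5 expected) with zero slope, so the ring is tight. The gripper is clear, so I'm handing in.

```bash
python3 -c "
from workcell import bot
print(bot.sign_off())"
```

```text
the job is handed in; nothing more can be done
None
```

The smallest filter is fully home in the extractor's mouth, the orange ring is screwed clockwise to its hard stop and measures square and tight on the mouth, both are released, and I handed the job in at about 29 s of the 72 s allowed.

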